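# Twist a stuck speed sensor out of its housing

## Robot

A 6-joint arm with a two-finger parallel gripper is mounted at the origin on a cart in front of the work surface, level with it; the furniture and walls round the work are solid. World frame = base frame: x ahead of the robot, y to its left, z up, the work surface at z = 0. Lengths are in m, angles in rad, forces in N, time in s.
With the tool pointing down it reaches from about 0.375 to 0.975 m from the base axis. Payload 3.8 kg.
Tool frame: the origin (TCP) lies midway between the tips of the shut fingers; the grasp point (between the pads) lies 19 mm behind it; z points along the fingers, y is the line along which they close (so a half turn about z gives the same grasp; the last joint's range is limited). The gripper opens to 88 mm and grips with 3 to 60 N. Pads are 18 mm wide; open, the fingers measure 123 mm over their backs; the gripper's body (75 mm by 187 mm) begins 45 mm behind the grasp point.
Start: joints at [-1.296, 0.264, 1.604, -0, 1.274, -0.037], TCP at [0.207, -0.642, 0.239] pointing down, gripper open.
Joint ranges: [-2.63, 2.63], [-0.94, 2.18], [0.31, 2.57], [-1.31, 4.45], [0, 2.66], [-2.55, 2.55]. Speed limits (rad/s): [2.57, 2.57, 3.14, 3.14, 3.14, 3.14].

## Interface

Orientations are given as a rotation vector (axis times angle).
In Python, from cell import manip, inverse_kinematics, cams, order gives the robot as it stands. Calls block until the motion is done:
- manip.move_pose(position, orientation): joint-space move of the TCP to a pose.
- manip.move_linear(position, rate=0.15, rot=None): straight line of the TCP; rot=None keeps the orientation; rate is the mean speed in m/s.
- manip.set_joints(angles): joint-space move.
- manip.set_gripper(opening, force=None): finger opening in m; force is the grip in N (None keeps the last); returns when the fingers have stopped.
- manip.dwell(seconds).
- inverse_kinematics(position, orientation): joint angles nearest the present ones, or None.
- manip.state(): the state.
- cams.capture(name): name is "side" or "top" or "wrist"; returns a dict with "image" (420x560x3 uint8, blue, green, red), "z_map" (420x560 float32, m along the optical axis (not along the pixel's ray), 0 where there is no reading), "intrinsics" (3x3 intrinsics, pixels), "k1" (the pictures are not rectified: a ray, as slopes to the right and down, at radius r is drawn at 1 + k1 r^2 times it, then the intrinsics apply), "position" and "orientation" of the camera in the world; the wrist camera has in their place "T_tool_cam" (4x4, takes a point from camera to tool coordinates, whose origin is the TCP and whose axes are the flange's). Camera axes: x right, y down, z forward; pixel columns grow to the right and rows downward; lengths in m; the calibration is good to about 2 mm. A picture is of the moment at which its call begins: read the wrist's pose just before it.
A pose or a line that the arm cannot do raises manip.IKError and nothing moves.
- order.close_job(): hands the job in, once; it reports no verdict.
The state is a dict: "clock": time; "joint_pos": joint angles; "joint_velocities": joint speeds; "tau": joint torques, N m; "tool_pos": TCP position; "tcp_rot": TCP orientation; "contact_force": force on the tool from outside, world axes, zero at the start; "moment": the same for the moment, N m; "gripper_width": finger opening in m.
Only numpy, scipy, OpenCV 4.12 (cv2) and the standard library are available. Lean on these libraries where they do the work, as an engineer would, in place of code of your own. Each camera call takes 0.05 s, during which the arm holds its last target. There are 200 camera calls.

## Task

The black speed sensor is stuck in the seal of the gear housing (its screw is already out), and a straight pull only brings the housing up with it: grip the sensor and twist it back and forth while pulling gently until it comes out, with the housing staying down in its wooden cradle. Then set the sensor down in the steel tray. Leave the spanner, the pliers and the loose screw where they are.

Things in the scene. Friction and masses are not known exactly. Their poses are not given: they have to be found in the camera images.
- sensor_grip (a point): Black speed sensor (0.09 kg). Point: centre of its grip body, 34 mm (x) x 26 mm (y) x 34 mm high; grip across the 26 mm flats, its y. z up along the stem. Orange socket (28 x 21 mm) ends 25 mm above the point. Below the  flange 5 mm thick, 33 mm across, underside 22 mm under the point; its ear, 16 mm wide, reaches 34 mm along +x. Round stem, 24 mm across, ends 44 mm under the point.
- bore (a point): Centre of the sensor bore's mouth in the housing's top face; axes as the housing. Bore 26 mm wide, 30 mm deep; the sensor's stem stands 22 mm deep in it, flange on the face. The ear starts midway (within 0.06 rad) between two cap screws (8 mm high) and can turn about 0.4 rad (25 degrees) to each side of the middle until it has risen 8 mm.
- seal (a point): Rubber ring in the bore, 6 mm under the mouth, that grips the stem. A straight pull needs over 30 N and lifts the housing instead. While the sensor is turning, the friction mostly opposes the turning (0.3 to 0.8 N m) and a slow pull takes far less: under 15 N with 3 mm of rise spread evenly over each sweep of 0.7 rad; when the turning stops it holds again. It lets go after about 16 mm of rise.
- housing: Loose grey aluminium gear housing, 3 kg (29 N), in the cradle. Origin: centre of its underside, z up. Foot 130 mm (x) x 96 mm (y) x 12 mm, body 92 x 76 mm, top face 56 mm above the origin; the bore is at x = -10 mm, the sensor's ear points to +x. Four cap screws stand 8 mm above the top. A brass union (+y) and a shaft (-y) reach 63 mm from the middle, 26 mm under the top.
- cradle: Fixed wooden cradle: board 176 mm (x) x 142 mm (y) x 15 mm with four cleats 16 mm high round the housing's foot. They keep the housing from turning (1 mm of play) but not from being lifted. Origin: centre of its underside; the housing's underside is 15 mm above it.
- tray_in (a point): Fixed open dark steel parts tray with a black rubber mat, outside 190 mm (x) x 140 mm (y) x 28 mm, inside about 184 x 134 mm. Point: centre of the mat's top, 7 mm above the bench; the rim stands 24 mm above the mat. z up.
- spanner: Small combination spanner, 142 mm long (its y), lying on the bench near the front edge. Leave it alone.
- pliers: Combination pliers with blue and red sleeves, 170 mm (its y) x 53 mm x 16 mm, lying on the bench. Leave them alone.
- screw: The sensor's small steel flange screw, 19 mm across and 27 mm high, standing on its head on the bench. Leave it alone.

How it is judged:
By the outcome, as a careful person would: the job done as asked, in the order asked, and still so for the second after the job is handed in, with the robot touching nothing.
It also fails if it takes over 58 s, if anything falls off the work surface, if the arm or the gripper's body presses on something with over 40 N, if the wrist force passes 120 N, or if a joint passes its speed limit or range.

## Working session

There is one attempt and no reset: what is moved stays moved. The work goes in short steps, each a Python script; the robot and the scene stay as the last script left them, time stands still between calls to the robot, and variables do not carry over. Pictures are saved under pics/ and viewed, on a budget of 10 in all, crops included, one or two more only if the job needs it, and the job is handed in when it is done.

```bash
ls; mkdir -p pics; cat > h.py <<'E'
import numpy as np, cv2
from scipy.spatial.transform import Rotation as R
from cell import manip, inverse_kinematics, cams, order
def cloud(c, T=None):
    """world points (H,W,3) ; NaN where no depth"""
    K=c["intrinsics"];k1=c["k1"];z=c["z_map"].astype(float)
    v,u=np.mgrid[0:z.shape[0],0:z.shape[1]]
    xd=(u-K[0,2])/K[0,0]; yd=(v-K[1,2])/K[1,1]
    x,y=xd.copy(),yd.copy()
    for _ in range(8):
        f=1+k1*(x*x+y*y); x=xd/f; y=yd/f
    P=np.stack([x*z,y*z,z],-1); P[z<=0]=np.nan
    if T is None:
        o=np.asarray(c["orientation"],float)
        Rm=o if o.shape==(3,3) else R.from_rotvec(o).as_matrix()
        t=np.asarray(c["position"])
    else: Rm,t=T[:3,:3],T[:3,3]
    return P@Rm.T+t
def grab(name):
    s=manip.state(); c=cams.capture(name); T=None
    if name=="wrist":
        W=np.eye(4);W[:3,:3]=R.from_rotvec(s["tcp_rot"]).as_matrix();W[:3,3]=s["tool_pos"]
        T=W@np.asarray(c["T_tool_cam"])
    return c["image"],cloud(c,T)
E
python3 - <<'E'
from h import *
s=manip.state();print(s)
c=cams.capture("top");print({k:c[k] for k in c if k not in("image","z_map")})
for n in("top","side"):
    im,P=grab(n); cv2.imwrite(f"pics/{n}0.png",im); np.save(f"{n}0.npy",P)
    print(n,np.nanmedian(P.reshape(-1,3),0))
E
```

```text
pics
{'clock': 0.0, 'joint_pos': array([-1.29591858e+00,  2.64744453e-01,  1.60535678e+00, -2.22966399e-06,
        1.27369022e+00, -3.69182116e-02]), 'joint_velocities': array([-6.15970372e-04, -4.44638566e-04, -3.48788942e-04,  1.62795423e-03,
        7.78266883e-04, -9.76056763e-05]), 'tau': array([-1.09715489e-03, -5.02116609e+01, -3.56873024e+01,  7.27868616e-02,
        2.92362651e-02, -1.56372494e-04]), 'tool_pos': array([ 0.20686387, -0.64178261,  0.23740316]), 'tcp_rot': array([-3.10133628e+00, -4.87448522e-01,  4.13008913e-04]), 'contact_force': array([ 0.75949364,  0.24568867, -0.03589595]), 'moment': array([ 0.0206457 , -0.01432828, -0.0202793 ]), 'gripper_width': 0.08817280274661983}
{'intrinsics': array([[412.46773002,   0.        , 285.4495198 ],
       [  0.        , 412.46773002, 211.38030813],
       [  0.        ,   0.        ,   1.        ]]), 'k1': -0.08815960855727473, 'position': array([ 0.38814868, -0.00382883,  1.41350066]), 'orientation': array([-2.14399489,  2.21099989, -0.07570195])}
top [0.50526706 0.02161078 0.02566255]
side [0.53196341 0.05961519 0.00404301]
```

View pics/top0.png

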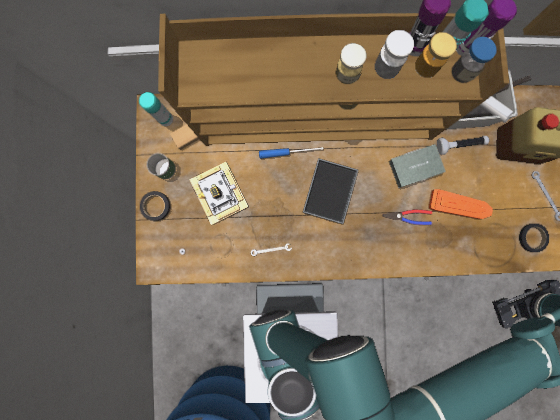

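View pics/side0.png

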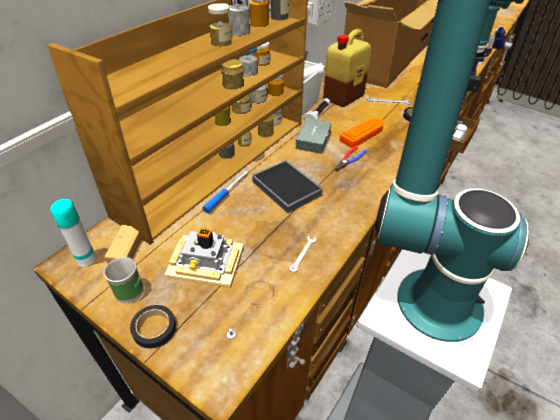

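The top view shows the cradle, housing and sensor at about (219,193) and the tray at (331,191). The pliers are at (410,215), the spanner at (271,249) and the screw at (182,251). The shelf edge behind is at row ~140.

```bash
python3 - <<'E'
from h import *
P=np.load("top0.npy")
for n,(u,v) in dict(cr=(217,192),tray=(331,191),shelf=(300,140),shelfl=(205,138),bottle=(150,102),can=(160,165),block=(185,135),driver=(275,153)).items():
    print(n,P[v,u].round(3))
im=cv2.imread("pics/top0.png")
# tray: dark pixels
g=im.max(2); 
m=(g<75)&(P[...,2]<.04); m[:,:295]=0;m[:,365:]=0;m[:155]=0;m[230:]=0
r=cv2.minAreaRect(P[m][:,:2].astype(np.float32));print("tray",r,np.nanmedian(P[m],0))
w=P[150:230,185:255].reshape(-1,3)
for lo,hi in((.012,.04),(.065,.074),(.085,.14)):
    q=w[(w[:,2]>lo)&(w[:,2]<hi)]
    print(lo,len(q),cv2.minAreaRect(q[:,:2].astype(np.float32)),q.mean(0).round(4),q[:,2].max())
E
```

```text
cr [0.558 0.221 0.118]
tray [ 0.563 -0.152  0.007]
shelf [ 0.743 -0.052  0.016]
shelfl [0.75  0.269 0.059]
bottle [0.832 0.41  0.202]
can [0.675 0.44  0.004]
block [0.77  0.344 0.033]
driver [0.699 0.036 0.021]
tray ((0.5614180564880371, -0.14644618332386017), (0.13175246119499207, 0.19136035442352295), 71.56175231933594) [ 0.56548237 -0.14770369  0.00693902]
0.012 1262 ((0.5689620971679688, 0.23475122451782227), (0.17714916169643402, 0.14258964359760284), 24.795621871948242) [0.5639 0.2284 0.0264] 0.03962392428104855
0.065 382 ((0.5699373483657837, 0.23383966088294983), (0.09421636164188385, 0.07946676015853882), 25.233135223388672) [0.57   0.2348 0.0709] 0.07398585440724714
0.085 101 ((0.5524889230728149, 0.23699145019054413), (0.034879498183727264, 0.05050921440124512), 37.13837814331055) [0.5574 0.2276 0.1125] 0.12537547963399764
```

```bash
cat >> h.py <<'E'
def down(yaw):  # tool z down, tool y along world angle yaw
    y=np.array([np.cos(yaw),np.sin(yaw),0]);z=np.array([0,0,-1.]);x=np.cross(y,z)
    return R.from_matrix(np.stack([x,y,z],1)).as_rotvec()
E
python3 - <<'E'
from h import *
print(cams.capture("wrist")["T_tool_cam"].round(3))
b=0.435
for k in(1,-1):
    for dz in (.084,.22):
        print(k,inverse_kinematics([.56,.229,dz],down(b+k*np.pi/2)))
qs=[(k,inverse_kinematics([.56,.229,.24],down(b+k*np.pi/2))) for k in(1,-1)]
k=min((q for q in qs if q[1] is not None),key=lambda q:abs(q[1][5]))[0];print(k)
manip.set_gripper(.06)
manip.move_pose([.56,.229,.24],down(b+k*np.pi/2))
s=manip.state();print(s["clock"],s["tool_pos"],s["joint_pos"].round(2),s["contact_force"])
im,P=grab("wrist");cv2.imwrite("pics/w1.png",im);np.save("w1.npy",P)
E
```

```text
[[ 0.    -0.967 -0.256  0.066]
 [ 1.     0.    -0.    -0.001]
 [ 0.    -0.256  0.967 -0.145]
 [ 0.     0.     0.     1.   ]]
1 [ 0.34701189  0.27255713  1.8977459   0.          0.97128963 -1.65878443]
1 [ 0.34701189  0.14523325  1.78059586  0.          1.21576355 -1.65878443]
-1 [ 3.47011893e-01  2.72557129e-01  1.89774590e+00 -4.44089210e-16
  9.71289626e-01  1.48280822e+00]
-1 [ 3.47011893e-01  1.45233245e-01  1.78059586e+00 -4.44089210e-16
  1.21576355e+00  1.48280822e+00]
-1
4.0667 [0.56031194 0.22829206 0.23996237] [ 0.35  0.13  1.76 -0.    1.25  1.48] [ 0.15765441  0.49985088 -0.37562631]
```

View pics/w1.png

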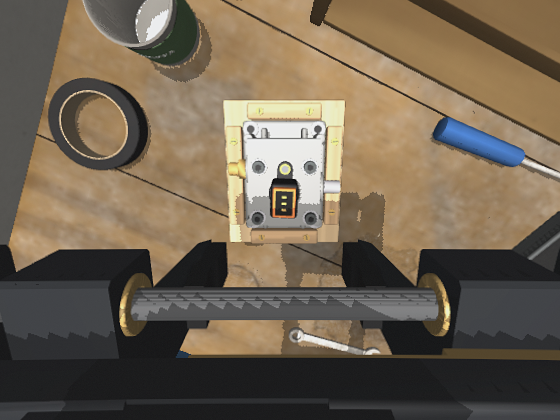

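The wrist view shows the sensor, with its orange socket at (284,202), and the ear pointing up the image between the cap screws at (258,168) and (311,167). The brass union is on the left. Next I refine the centre and yaw from this depth image.

```bash
python3 - <<'E'
from h import *
P=np.load("w1.npy");im=cv2.imread("pics/w1.png")
w=P[95:245,220:350].reshape(-1,3)
def loc(p,c=(.56,.229),b=.435):
    return (np.asarray(p)-c)@np.array([[np.cos(b),-np.sin(b)],[np.sin(b),np.cos(b)]])
for n,lo,hi in(("cradle",.012,.017),("top",.068,.073),("flangeear",.0745,.0775),("upper",.1,.13),("sock",.114,.13)):
    q=w[(w[:,2]>lo)&(w[:,2]<hi)];L=loc(q[:,:2])*1000
    r=cv2.minAreaRect(L.astype(np.float32))
    print(n,len(q),np.round(r[0],1),np.round(r[1],1),round(r[2],1),"pct",np.percentile(L,[2,50,98],axis=0).round(1).tolist(),np.median(q[:,2]).round(4))
# orange rim
hsv=cv2.cvtColor(im,cv2.COLOR_BGR2HSV);m=(hsv[...,0]<18)&(hsv[...,1]>180)&(hsv[...,2]>150)
m[:170]=0;m[230:]=0;m[:,:260]=0;m[:,310:]=0
L=loc(P[m][:,:2])*1000;r=cv2.minAreaRect(L.astype(np.float32));print("orange",m.sum(),r,np.nanmedian(P[m][:,2]))
cv2.imwrite("pics/w1c.png",cv2.resize(im[90:250,215:355],None,fx=4.5,fy=3.75,interpolation=cv2.INTER_CUBIC)[:600])
E
```

```text
cradle 2271 [10.2  0.1] [141.6 174.6] 90.0 pct [[-75.5, -70.0], [75.2, -2.3], [97.4, 70.2]] 0.0136
top 4352 [9.5 0.2] [76.1 92. ] 89.8 pct [[-34.3, -36.8], [19.7, 0.1], [54.4, 37.1]] 0.0698
flangeear 359 [ 0.6 -0.1] [68.2 66.9] 89.6 pct [[-31.6, -32.7], [22.7, -1.0], [33.0, 32.9]] 0.0762
upper 976 [-0.2  0.2] [26.6 34.4] 88.4 pct [[-13.4, -12.2], [2.8, 0.1], [16.7, 12.4]] 0.1164
sock 673 [0.1 0.2] [20.9 27.7] 87.2 pct [[-13.3, -9.9], [0.7, 0.1], [13.6, 10.1]] 0.1168
orange 1 ((14.388503074645996, 8.229691505432129), (0.0, 0.0), 0.0) 0.114115601734121
```

View pics/w1c.png

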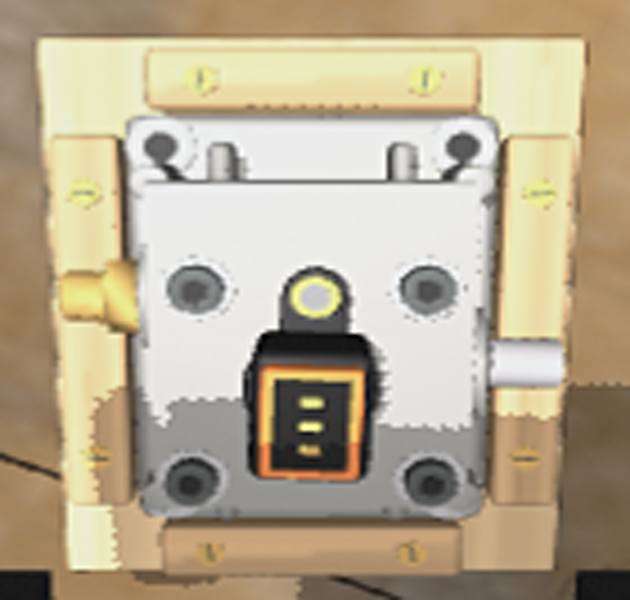

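```bash
python3 - <<'E'
from h import *
b=.433;rot=down(b-.035-np.pi/2)
def st(n):
    s=manip.state();y=R.from_rotvec(s["tcp_rot"]).as_matrix()[:,1]
    print(n,round(s["clock"],2),(s["tool_pos"]*1000).round(1),"th",round(np.arctan2(y[1],y[0])+np.pi/2-b,3),"F",s["contact_force"].round(1),"M",s["moment"].round(2),"w",round(s["gripper_width"],4));return s
manip.move_linear([.56,.229,.12],rate=.15,rot=rot)
s=st("a");
e=np.array([.56,.229,.084])-np.append(s["tool_pos"][:2],.084)
p=np.array([.56,.229,.084])+e
manip.move_linear(p,rate=.06)
st("down")
manip.set_gripper(.02,60);st("grip")
im,P=grab("wrist");cv2.imwrite("pics/w2.png",im)
p2=p+[0,0,.0012]
manip.move_linear(p2,rate=.003,rot=down(b+.3-np.pi/2));st("s1")
np.save("p.npy",p2)
E
```

```text
a 5.07 [560.8 229.3 121. ] th -0.035 F [-0.7  0.6 -0.7] M [-0.01 -0.02  0.08] w 0.06
down 5.82 [559.2 228.8  83.9] th -0.035 F [ 0.1 -0.8 -0.5] M [-0.02 -0.06  0.  ] w 0.0603
grip 6.43 [559.4 228.6  84.3] th -0.035 F [ 0.7 -1.3  2.2] M [-0.22 -0.01 -0.02] w 0.0256
s1 7.03 [559.4 228.4  84.5] th 0.299 F [ 4.2 -0.4 -6.3] M [-0.22 -0.73  0.25] w 0.0259
```

```bash
cat >> h.py <<'E'
B=.433
def st(n):
    s=manip.state();y=R.from_rotvec(s["tcp_rot"]).as_matrix()[:,1]
    print(n,round(s["clock"],2),(s["tool_pos"]*1000).round(1),"th",round(np.arctan2(y[1],y[0])+np.pi/2-B,3),"F",s["contact_force"].round(1),"M",s["moment"].round(2),"w",round(s["gripper_width"],4));return s
E
python3 - <<'E'
from h import *
p=np.load("p.npy")
for i,th in enumerate((-.3,.3)):
    p=p+[0,0,.0024]
    manip.move_linear(p,rate=.003,rot=down(B+th-np.pi/2))
    s=st(i);np.save("p.npy",p)
    if s["contact_force"][2]<-20: break
im,P=grab("wrist");cv2.imwrite("pics/w3.png",im);np.save("w3.npy",P)
w=P.reshape(-1,3)
q=w[(np.hypot(w[:,0]-.59,w[:,1]-.243)<.025)&(w[:,2]<.074)&(w[:,2]>.06)]
print("top z",len(q),np.median(q[:,2]) if len(q) else 0)
E
```

```text
0 7.98 [559.1 228.6  86.2] th -0.302 F [  5.7   0.2 -11.8] M [ 0.02 -1.1   0.01] w 0.0251
1 8.93 [559.1 228.4  88.3] th 0.298 F [  7.1  -0.1 -13.4] M [-0.05 -1.26  0.09] w 0.0257
top z 4933 0.06977578092306605
```

View pics/w3.png

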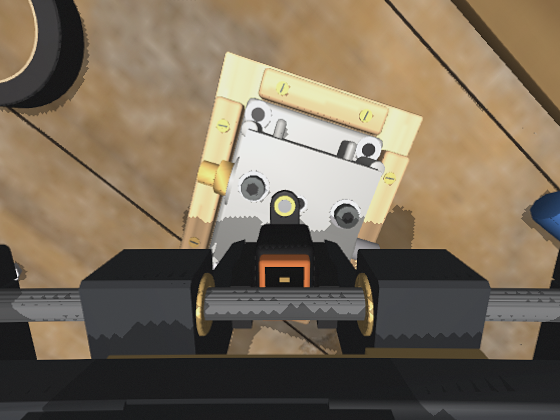

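The ear at (285,206) is aligned with the gripper while the housing is turned about 17°. So the sensor turns with the grip, and the housing top is unchanged at 0.0698. I continue the sweeps, tracking ear height against housing height.

```bash
python3 - <<'E'
from h import *
def chk():
    im,P=grab("wrist");w=P.reshape(-1,3)
    q=w[(np.hypot(w[:,0]-.59,w[:,1]-.243)<.025)&(w[:,2]<.08)&(w[:,2]>.06)]
    e=P[200:212,278:292,2]
    print("  ear",np.nanmedian(e).round(4),"housing",np.median(q[:,2]).round(4),np.percentile(q[:,2],90).round(4));return im,P
P=np.load("w3.npy");print("ear",np.nanmedian(P[200:212,278:292,2]))
p=np.load("p.npy")
for i,th in enumerate((-.3,.3)):
    p=p+[0,0,.0024]
    manip.move_linear(p,rate=.003,rot=down(B+th-np.pi/2))
    s=st(i);np.save("p.npy",p);chk()
    if s["contact_force"][2]<-20: break
E
```

```text
ear 0.07943456277006275
0 9.93 [558.7 228.6  90.4] th -0.302 F [  5.4  -0.2 -13.8] M [ 0.01 -1.1   0.05] w 0.0255
  ear 0.0815 housing 0.0699 0.0711
1 10.93 [558.3 228.5  92.6] th 0.298 F [  4.6   0.7 -13.2] M [ 0.09 -1.07  0.09] w 0.0258
  ear 0.0837 housing 0.0698 0.0709
```

```bash
python3 - <<'E'
from h import *
p=np.load("p.npy")
for i,th in enumerate((-.3,.3,-.3,.3,-.3,0)):
    p=p+[0,0,.0024 if th else .0015]
    manip.move_linear(p,rate=.003,rot=down(B+th-np.pi/2))
    s=st(i);np.save("p.npy",p)
    if s["contact_force"][2]<-20: break
im,P=grab("wrist");cv2.imwrite("pics/w4.png",im);w=P.reshape(-1,3)
q=w[(np.hypot(w[:,0]-.59,w[:,1]-.243)<.025)&(w[:,2]<.08)&(w[:,2]>.06)]
print("ear",np.nanmedian(P[200:212,278:292,2]),"housing",np.median(q[:,2]))
E
```

```text
0 11.93 [558.  228.6  94.7] th -0.303 F [  4.6   0.5 -14.6] M [ 0.12 -1.01 -0.13] w 0.0251
1 12.88 [558.3 228.4  97.2] th 0.299 F [  5.2   0.2 -14.4] M [ 0.02 -1.08  0.28] w 0.0254
2 13.83 [558.  228.6  99.6] th -0.302 F [  4.    0.2 -14.4] M [ 0.21 -0.94 -0.19] w 0.0256
3 14.78 [559.  228.9 104.8] th 0.298 F [-0.8  0.8 -1.3] M [-0.07 -0.07 -0.01] w 0.0255
4 15.73 [559.1 228.7 106.8] th -0.299 F [-0.  -0.4 -1.2] M [-0.04  0.01  0.02] w 0.0257
5 16.38 [559.2 228.7 108.3] th -0.001 F [-0.7 -0.2 -1.1] M [0.01 0.02 0.03] w 0.0257
ear 0.09933822139957912 housing 0.0698066028812066
```

The seal let go, with pull force near zero and the housing still at 0.0698. Now I lift clear and carry the sensor to the tray.

```bash
python3 - <<'E'
from h import *
p=np.load("p.npy");rot=down(B-np.pi/2)
manip.move_linear(p+[0,0,.025],rate=.04);st("out")
manip.move_linear([p[0],p[1],.21],rate=.12);s=st("up")
print(inverse_kinematics([.5614,-.1464,.05],rot))
im,P=grab("wrist");cv2.imwrite("pics/w5.png",im);w=P.reshape(-1,3)
q=w[(np.hypot(w[:,0]-.59,w[:,1]-.243)<.025)&(w[:,2]<.08)&(w[:,2]>.06)]
print("housing",np.median(q[:,2]))
manip.move_linear([.5614,-.1464,.16],rate=.2);s=st("tray")
im,P=grab("wrist");cv2.imwrite("pics/w6.png",im)
E
```

```text
out 17.21 [559.1 228.7 133.2] th -0.0 F [ 0.6  0.2 -1.1] M [-0.09  0.01  0.03] w 0.0254
up 18.0 [558.6 228.5 209.2] th -0.0 F [ 0.2 -0.6 -1.9] M [-0.02 -0.03  0.01] w 0.0255
[-2.98026653e-01  2.73257134e-01  1.97167681e+00 -4.44089210e-16
  8.96658713e-01  8.39769673e-01]
housing 0.06979594131134939
tray 20.09 [ 561.5 -145.7  160.1] th 0.001 F [ 0.4 -0.7 -0.8] M [-0.01 -0.03  0.01] w 0.0254
```

View pics/w5.png

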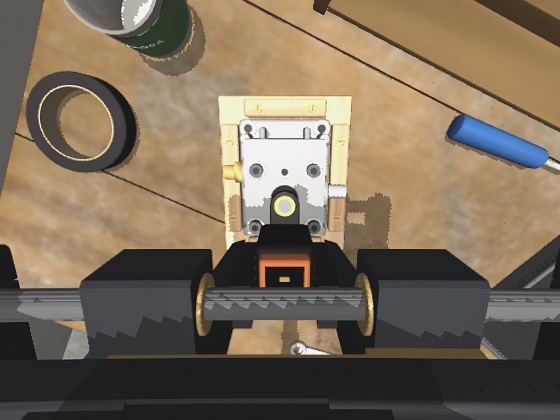

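View pics/w6.png

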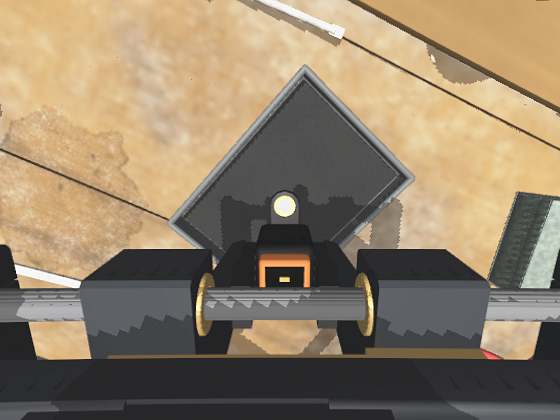

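The housing sits level in its cradle with the sensor held clear of it (ear at (285,206)), and the sensor is now over the tray. I lower it gently until it touches.

```bash
python3 - <<'E'
from h import *
xy=[.5614,-.1464]
manip.move_linear(xy+[.052],rate=.1);manip.dwell(.2);s=st("near")
z=.0455
while z>.037:
    manip.move_linear(xy+[z],rate=.03);s=st("d")
    if s["contact_force"][2]>4: break
    z-=.001
manip.set_gripper(.034,5);manip.dwell(.3);st("rel")
manip.set_gripper(.06);st("open")
manip.move_linear(xy+[.2],rate=.1);st("up")
manip.move_linear([.50,-.14,.26],rate=.15)
im,P=grab("wrist");cv2.imwrite("pics/w7.png",im)
im,P=grab("side");cv2.imwrite("pics/s7.png",im[80:380,100:500])
_,P=grab("top");P0=np.load("top0.npy")
w=P[150:230,185:255].reshape(-1,3);q=w[(w[:,2]>.065)&(w[:,2]<.074)]
print(cv2.minAreaRect(q[:,:2].astype(np.float32)),np.median(q[:,2]))
st("end")
E
```

```text
near 21.57 [ 562.  -146.6   52.8] th -0.0 F [-0.2  0.3 -0.9] M [ 0.   -0.02  0.02] w 0.0254
d 21.94 [ 561.  -146.3   45. ] th -0.0 F [-1.2  0.3 -1.2] M [-0.08  0.02  0.01] w 0.0256
d 22.19 [ 561.4 -146.4   44.5] th 0.0 F [-0.2  0.2 -0.6] M [-0.02 -0.    0.04] w 0.0254
d 22.44 [ 561.3 -146.4   43.4] th 0.0 F [ 0.4  0.5 -1.3] M [-0.02  0.    0.04] w 0.0255
d 22.69 [ 561.3 -146.4   42.4] th -0.0 F [ 0.2 -0.  -1.3] M [0.   0.02 0.04] w 0.0257
d 22.94 [ 561.6 -146.4   42.2] th -0.0 F [-1.9  1.3  5.1] M [ 0.17  0.43 -0.  ] w 0.0257
rel 23.57 [ 561.4 -146.4   41.4] th -0.0 F [-0.1  0.3  0.1] M [-0.02 -0.    0.01] w 0.0341
open 24.13 [ 561.4 -146.4   41.5] th -0.0 F [-0.4  0.6  0.1] M [ 0.03  0.04 -0.  ] w 0.0601
up 25.87 [ 560.9 -146.3  199.1] th 0.0 F [-0.2  0.1  0.1] M [-0.06  0.04  0.01] w 0.0602
((0.5663388967514038, 0.23426005244255066), (0.09645528346300125, 0.08101687580347061), 24.875568389892578) 0.07116320571349477
end 26.74 [ 499.9 -139.9  258.8] th 0.0 F [ 0.1 -0.1 -0.8] M [0.03 0.01 0.05] w 0.0604
```

View pics/w7.png

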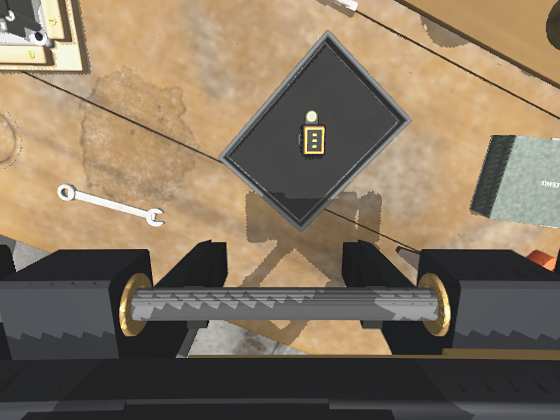

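View pics/s7.png

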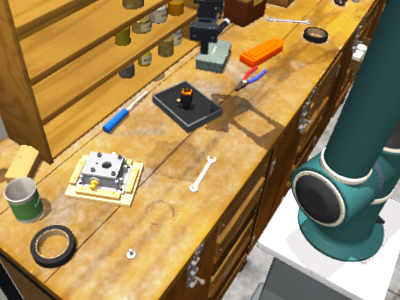

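The sensor stands upright in the tray, at (314,138) in the wrist view. In the side view the housing sits in its cradle with the bore empty, and the spanner, pliers and screw look unmoved.

```bash
python3 -c "
from h import *
print(order.close_job())"
```

```text
the job is handed in; nothing more can be done
None
```

The sensor came out of the housing and now stands upright near the middle of the steel tray, and the job is handed in. The robot clock read about 27 s of the 58 s allowed.

- **Twisting it out:** I gripped the sensor across its flats and twisted it about ±0.3 rad, raising about 2.4 mm per sweep. The pull read at most about 15 N after each sweep, and the seal let go at the eighth sweep.
- **Housing:** its top face measured 0.0698 m in the wrist camera before, during and after the pull, so it was never seen to lift. After the placing, the top camera put its centre a few mm from its first fix in x (0.566 against 0.570 m). I put that down to the outline changing once the sensor was gone, but did not check it further. The yaw was unchanged at 25°.
- **Placing:** I lowered the sensor to a 5 N touch on the mat, let go and backed off. The gripper was clear of everything at the end.
- **Other items:** the spanner, pliers and screw look unmoved in the last pictures. I checked them by eye only.

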